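# Clear and open the parts station lid

## Task

Push the round flange plate sideways off the lid of the parts station, so that it lies flat on the deck beside it and quite clear of the lid. Then push the lid up and back by its front lip and over past upright, following it rather than flinging it, so that it stays open by its own weight, and move away. Everything is done by pushing only: do not lift or tip the plate, and leave everything else on the bench where it is.

Things in the scene. Friction and masses are not known exactly. Their poses are not given: they have to be found in the camera images.
- station: fixed dark steel box on the bench: a lidded compartment 130 x 130 mm with a flat deck joined to its right side. Origin on the bench under the compartment's centre; x points from the lid's front to its hinge side (away from the robot), y left, z up. Left outer wall at y = +65; closed lid's top at z = 64.5, its right edge at y = -63
- deck (a point): centre of the deck's flat aluminium top, at y = -129.5, z = 62.5 mm of the station (2 below the lid's top). The deck is 130 front to back and 129 wide, from y = -65 to -194; a stop rail along its right end, 6 thick, stands 7 above it
- lid (a joint): hinge angle of the compartment's lid in rad: 0 closed, grows as the front edge rises, 1.57 upright; past upright its own weight carries it to a stop at 1.95. It falls shut from well below upright. Sheet lid 130 deep x 126 wide x 4 thick, about 0.14 kg, lightly damped hinge (sizes in mm)
- lid_hinge (a point): middle of the hinge line, at x = +65, y = 0, z = 60.5 of the station; the hinge line runs along the station's y. Does not move (sizes in mm)
- lip_edge (a point): middle of the upper front edge of the lid's thumb lip: a flap 70 wide, 35 long and 4 thick, rising forward from the lid's front edge at 55 degrees, free in front of the box, so a fingertip can push it from the front. With the lid shut this point is 150 in front of the hinge line and 31 above it; it turns with the lid (sizes in mm)
- flange: round aluminium flange plate, diameter 96, 12 thick, about 0.24 kg, loose, with six black pads on top; lies flat on the lid at the start. Origin at the centre of its underside (sizes in mm)
- motor: bystander, loose, mm: black gear motor lying down, 62 high, about 130 long; origin underneath, at the bench, near the middle
- square_plate: bystander, loose, mm: square aluminium plate, 80 x 80 x 12; origin underneath, at the bench, near the middle
- pulley: bystander, loose, mm: small aluminium belt pulley, diameter 34, 24 high, standing on its flange; origin underneath, at the bench, near the middle
- glue: bystander, loose, mm: small white bottle with black cap, diameter 32, 85 high, upright; origin underneath, at the bench, near the middle
- driver: bystander, loose, mm: screwdriver with black handle, 170 long, lying; origin on the bench, under the middle of the tool
- cup: bystander, loose, mm: small grey plastic cup, diameter 64, 55 high; origin underneath, at the bench, near the middle

How it is judged:
By the outcome, as a careful person would: the job done as asked, in the order asked, and still so for the second after the job is handed in, with the robot touching nothing.
It also fails if it takes over 51 s, if anything falls off the work surface, if the arm or the gripper's body presses on something with over 40 N, if the wrist force passes 120 N, or if a joint passes its speed limit or range.

## Robot

A 6-joint arm with a two-finger parallel gripper is mounted at the origin on the work surface. World frame = base frame: x ahead of the robot, y to its left, z up, the work surface at z = 0. Lengths are in m, angles in rad, forces in N, time in s.
With the tool pointing down it reaches from about 0.275 to 0.75 m from the base axis. Payload 10.2 kg.
Tool frame: the origin (TCP) lies at the very end of the fingers, on their centre line; the grasp point (between the pads) lies 19 mm behind it (grip_depth is the distance from the TCP to the grasp point, in m); z points along the fingers, x is the direction in which the jaws open and shut, and the axes are right-handed (so a half turn about z gives the same grasp; the last joint's range is limited). The gripper opens to 85 mm and grips with 20 to 120 N. Pads are 22 mm wide; open, the fingers measure 114 mm over their backs; the gripper's body (76 mm by 85 mm) begins 54 mm behind the grasp point. The pads swing forward as they close: fully open they stand 13 mm farther back than shut.
Start: joints at [-1.486, 0.313, 1.498, -0, 1.331, -0.223], TCP at [0.159, -0.5, 0.231] pointing down, gripper open.
Joint ranges: [-2.94, 2.94], [-0.97, 2.17], [0.19, 2.56], [-1.23, 4.37], [0.02, 3.11], [-2.88, 2.88]. Speed limits (rad/s): [2.39, 2.39, 3.01, 3.14, 3.14, 3.14].

## Interface

Orientations are given as [roll, pitch, yaw] about the fixed x, y, z axes, in that order (R = Rz(yaw) Ry(pitch) Rx(roll)).
In Python, from bench import goto, move_straight, set_joints, set_gripper, pause, inverse_kinematics, get_state, get_image, camera_info, PlanningError, job_done, grip_depth gives the robot as it stands. Calls block until the motion is done:
- goto(position, orientation): joint-space move of the TCP to a pose.
- move_straight(position, ori=None, feed=0.15): straight line of the TCP; ori=None keeps the orientation; feed is the mean speed in m/s.
- set_joints(angles): joint-space move.
- set_gripper(opening, f_grip=None): finger opening in m; f_grip is the grip in N (None keeps the last); returns when the fingers have stopped.
- pause(seconds).
- inverse_kinematics(position, orientation): joint angles nearest the present ones, or None.
- get_state(): the state.
- get_image(name): name is "side" or "top" or "wrist"; returns the picture (384x512x3 uint8, blue, green, red); there is no depth.
- camera_info(name): a dict with "mtx" (3x3 intrinsics, pixels), "xyz" and "orientation" of the camera in the world. Camera axes: x right, y down, z forward; pixel columns grow to the right and rows downward; lengths in m; the calibration is good to about 2 mm. A picture is of the moment at which its call begins: read the wrist's pose just before it. camera_info takes no time and is no camera call; for the wrist camera it gives the pose at the moment of the call.
A pose or a line that the arm cannot do raises PlanningError and nothing moves.
- job_done(): hands the job in, once; it reports no verdict.
The state is a dict: "time": time; "qpos": joint angles; "joint_vel": joint speeds; "effort": joint torques, N m; "ee_pos": TCP position; "tcp_rot": TCP orientation; "contact_force": force on the tool from outside, world axes, zero at the start; "wrist_torque": the same for the moment, N m; "gripper_width": finger opening in m.
Only numpy, scipy, OpenCV 4.12 (cv2) and the standard library are available. Lean on these libraries where they do the work, as an engineer would, in place of code of your own. Each camera call takes 0.05 s, during which the arm holds its last target.

## Working session

There is one attempt and no reset: what is moved stays moved. The work goes in short steps, each a Python script; the robot and the scene stay as the last script left them, time stands still between calls to the robot, and variables do not carry over. Pictures are saved under pics/ and viewed, and the job is handed in when it is done.

```bash
ls; mkdir -p pics; python3 - <<'E'
from bench import *
import cv2
s=get_state();print(s)
for n in("side","top"):
    cv2.imwrite(f"pics/{n}0.png",get_image(n)); print(n,camera_info(n))
E
```

```text
pics
{'time': 0.0, 'qpos': array([-1.48640917e+00,  3.13451706e-01,  1.49840134e+00, -1.81810477e-05,
        1.33101152e+00, -2.23410759e-01]), 'joint_vel': array([ 0.00175504,  0.00171303,  0.00154927,  0.00019389,  0.00111073,
       -0.00053974]), 'effort': array([ 2.76345945e-04, -4.12268651e+01, -2.59739417e+01, -1.88090835e-04,
        4.22532350e-03, -8.40530265e-05]), 'ee_pos': array([ 0.15901165, -0.50008072,  0.23074766]), 'tcp_rot': array([-3.14132807e+00,  1.24422022e-03, -1.26299391e+00]), 'contact_force': array([ 0.20847982, -0.04865059,  0.08941823]), 'wrist_torque': array([-0.00187639, -0.01002642, -0.00684693]), 'gripper_width': 0.0852806116863768}
side {'mtx': array([[437.8370416 ,   0.        , 252.7827782 ],
       [  0.        , 437.8370416 , 183.50207237],
       [  0.        ,   0.        ,   1.        ]]), 'xyz': array([ 0.34388373, -0.99792056,  0.6544761 ]), 'orientation': array([-2.09196046, -0.02191356, -0.22963257])}
top {'mtx': array([[402.37691362,   0.        , 253.35765456],
       [  0.        , 402.37691362, 190.97039859],
       [  0.        ,   0.        ,   1.        ]]), 'xyz': array([ 0.50296849, -0.01993204,  1.12515776]), 'orientation': array([-3.07415908e+00,  1.52197282e-03, -1.54998095e+00])}
```

View pics/top0.png

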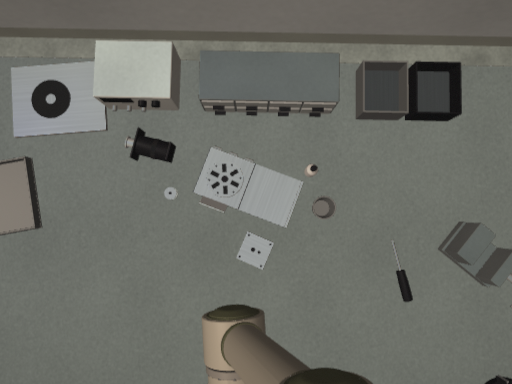

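View pics/side0.png

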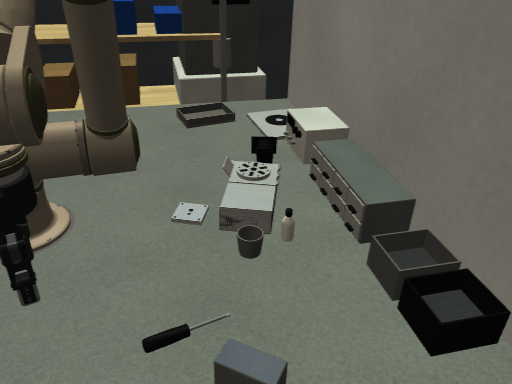

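The top view shows the lid with the flange at about (225,178), the deck at about (272,194) and the lip at about (212,205). Next I'll enlarge this area and find the edges.

```bash
python3 - <<'E'
import cv2
im=cv2.imread("pics/top0.png")[125:275,165:335]
cv2.imwrite("pics/crop0.png",cv2.resize(im,None,fx=4,fy=4,interpolation=cv2.INTER_CUBIC))
E
```

```text
(no output)
```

View pics/crop0.png

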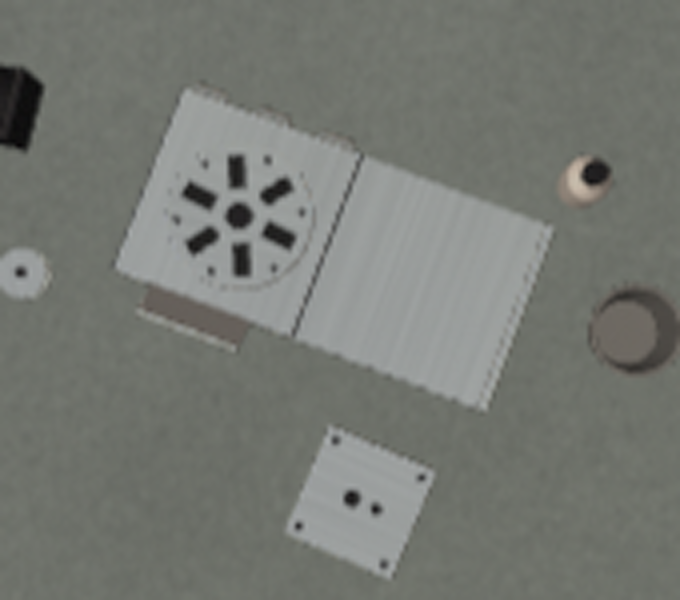

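Crop (4x) corners: lid back-left (187,89), front-left (117,268), front-right (293,337), back-right (362,155); deck rail end (552,227) and (487,410). The flange hub is at (239,216) and the lip edge runs from (138,312) to (236,350). I'll cast these to their planes and check them against the given sizes.

```bash
cat > h.py <<'E'
import numpy as np, cv2
from scipy.spatial.transform import Rotation as Rn
from bench import *
def cast(cam,uv,z):
    c=camera_info(cam) if isinstance(cam,str) else cam
    uv=np.atleast_2d(uv).astype(float)
    d=np.c_[uv,np.ones(len(uv))]@np.linalg.inv(c["mtx"]).T@Rn.from_euler("xyz",c["orientation"]).as_matrix().T
    o=c["xyz"]; return o+d*((z-o[2])/d[:,2])[:,None]
def proj(cam,P):
    c=camera_info(cam) if isinstance(cam,str) else cam
    q=(np.atleast_2d(P)-c["xyz"])@Rn.from_euler("xyz",c["orientation"]).as_matrix()
    q=q@c["mtx"].T; return q[:,:2]/q[:,2:]
E
python3 - <<'E'
from h import *
cr=lambda l:(np.array(l)+.5)/4-.5+np.array([165,125])
lid=cast("top",cr([(187,89),(117,268),(293,337),(362,155)]),.0645)
rail=cast("top",cr([(552,227),(487,410)]),.0695)
fl=cast("top",cr([(239,216)]),.0765)[0]
lip=cast("top",cr([(138,312),(236,350)]),.0915)
n=np.linalg.norm
print("lid",lid.round(4),"sides",[n(lid[i]-lid[(i+1)%4]).round(4) for i in range(4)])
print("rail",rail.round(4),n(rail[0]-rail[1])); print("fl",fl,"lip",lip, n(lip[0]-lip[1]))
L=(lid[0]+lid[1])/2-0; 
# station frame fit: model pts
M=np.array([[.065,.063],[-.065,.063],[-.065,-.063],[.065,-.063],[.065,-.194],[-.065,-.194]])
W=np.r_[lid,rail][:,:2]
mc,wc=M.mean(0),W.mean(0)
a=np.arctan2(*( (lambda A,B:(np.sum(A[:,0]*B[:,1]-A[:,1]*B[:,0]),np.sum(A*B)))(M-mc,W-wc)))
R=np.array([[np.cos(a),-np.sin(a)],[np.sin(a),np.cos(a)]]); t=wc-R@mc
print("yaw",a,"org",t,"res mm",((W-(M@R.T+t))*1e3).round(1).tolist())
print("flange in station",R.T@(fl[:2]-t)," lip in st",(lip[:,:2]-t)@R)
T=lambda p:np.r_[R@np.array(p[:2])+t,p[2]]
im=get_image("side");
for p in [(.065,.063,.0645),(-.065,.063,.0645),(-.065,-.063,.0645),(.065,-.194,.0695),(-.065,-.194,.0695),(-.085,.035,.0915),(-.085,-.035,.0915)]:
    u=proj("side",T(p))[0]; cv2.circle(im,tuple(int(round(x)) for x in u),1,(0,0,255),-1)
cv2.imwrite("pics/sidechk.png",cv2.resize(im[110:270,160:320],None,fx=3.5,fy=3.5,interpolation=cv2.INTER_CUBIC))
for nme,uv,z in (("pulley",(22,272),.024),("cup",(632,331),.055),("glue",(596,171),.085),("sq",(361,502),.012)):
    p=cast("top",cr([uv]),z)[0]; print(nme,p.round(3),(R.T@(p[:2]-t)).round(3))
p=cast("top",[(153,147)],.05)[0]; print("motor",p,R.T@(p[:2]-t))
E
```

```text
lid [[ 0.6899  0.0974  0.0645]
 [ 0.5696  0.1403  0.0645]
 [ 0.5264  0.023   0.0645]
 [ 0.648  -0.02    0.0645]] sides [np.float64(0.1277), np.float64(0.125), np.float64(0.129), np.float64(0.1246)]
rail [[ 0.6022 -0.146   0.0695]
 [ 0.4813 -0.1051  0.0695]] 0.12764283422562298
fl [0.60455527 0.0596668  0.0765    ] lip [[0.53982606 0.12182984 0.0915    ]
 [0.51675699 0.05823657 0.0915    ]] 0.06764825170291079
yaw -0.34293714742534154 org [0.60798849 0.05915256] res mm [[-0.5, 0.7], [1.6, -0.1], [0.9, 1.3], [0.0, 2.0], [-1.7, -0.6], [-0.2, -3.4]]
flange in station [-0.00340622 -0.00067014]  lip in st [[-0.08526893  0.03610772]
 [-0.08561119 -0.03153967]]
pulley [0.568 0.211 0.024] [-0.089  0.13 ]
cup [ 0.535 -0.202  0.055] [ 0.019 -0.27 ]
glue [ 0.638 -0.172  0.085] [ 0.106 -0.208]
sq [ 0.415 -0.024  0.012] [-0.153 -0.143]
motor [0.68884357 0.25650388 0.05      ] [0.00978668 0.21304767]
```

View pics/sidechk.png

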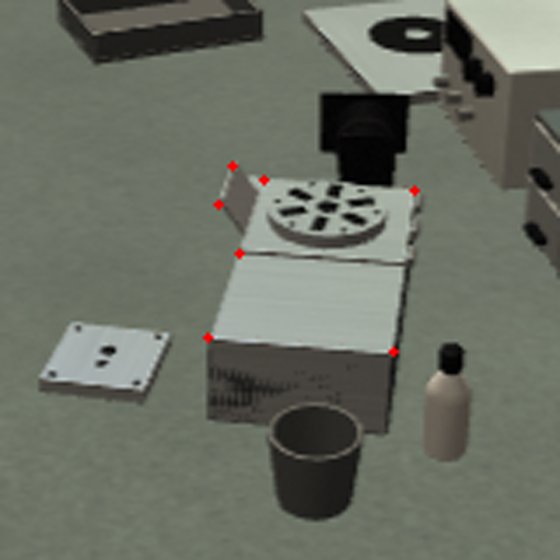

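The station frame fits to 1–3 mm and the side view agrees: yaw -0.343, origin (0.608, 0.059). The flange is at station (-3, -1) mm. Next I'll check that the arm can reach every pose for both pushes.

```bash
cat >> h.py <<'E'
YAW=-0.343; ORG=np.array([.608,.0592])
RS=Rn.from_euler("z",YAW).as_matrix()
def T(p): return RS@np.array(p,float)+np.r_[ORG,0]
def S(p): return RS.T@(np.array(p)-np.r_[ORG,0])
def eul(x,z):  # tool x and z axes given in station frame
    M=np.c_[x,np.cross(z,x),z]; return Rn.from_matrix(RS@M).as_euler("xyz")
H=np.array([.065,.0605])
E0=np.array([-.150,.031]); u=np.array([np.cos(np.radians(55)),-np.sin(np.radians(55))]); n=np.array([-np.sin(np.radians(55)),-np.cos(np.radians(55))])
def lidpose(th,down,s=.020,off=0,sx=1,y=.001):
    """TCP pose: finger pointing 'down' rad below horizontal, its upper tip corner on lip face s below the edge, off clear of it"""
    C=E0+s*u+off*n
    c,si=np.cos(th),np.sin(th); C=np.array([c*C[0]+si*C[1],-si*C[0]+c*C[1]])
    v=np.array([np.sin(down),np.cos(down)]); p=H+C-.011*v
    return T([p[0],y,p[1]]), eul([0,sx,0],[np.cos(down),0,-np.sin(down)])
E
python3 - <<'E'
from h import *
for sx in(1,-1):
  o=eul([sx,0,0],[0,0,-1])
  for p in [(-.0034,.09,.15),(-.0034,.09,.066),(-.0034,-.072,.066),(-.0034,-.04,.2)]:
    q=inverse_kinematics(T(p),o); print("push",sx,p,None if q is None else np.round(q,2))
for sx in(1,-1):
  for a0,a1 in((30,90),(40,90),(40,80)):
    print(sx,a0,a1)
    for th in np.linspace(0,1.8,7):
      q=inverse_kinematics(*lidpose(th,np.radians(a0+(a1-a0)*th/1.8),sx=sx)); print(round(th,2),None if q is None else np.round(q,2))
    q=inverse_kinematics(*lidpose(0,np.radians(a0),off=.04,sx=sx));print("pre",None if q is None else np.round(q,2))
E
```

```text
push 1 (-0.0034, 0.09, 0.15) [ 0.05  0.66  1.18 -0.    1.3   0.39]
push 1 (-0.0034, 0.09, 0.066) [ 0.05  0.74  1.26 -0.    1.14  0.39]
push 1 (-0.0034, -0.072, 0.066) [-0.21  0.61  1.51 -0.    1.02  0.13]
push 1 (-0.0034, -0.04, 0.2) [-0.16  0.48  1.33 -0.    1.33  0.18]
push -1 (-0.0034, 0.09, 0.15) [ 0.05  0.66  1.18  0.    1.3  -2.75]
push -1 (-0.0034, 0.09, 0.066) [ 0.05  0.74  1.26  0.    1.14 -2.75]
push -1 (-0.0034, -0.072, 0.066) None
push -1 (-0.0034, -0.04, 0.2) None
1 30 90
0.0 [0.13 0.55 2.2  3.79 0.71 1.3 ]
0.3 [0.09 0.37 2.12 4.25 0.37 0.78]
0.6 [ 0.04  0.3   1.96 -0.84  0.33 -0.46]
0.9 [-0.01  0.32  1.75 -0.29  0.59 -1.04]
1.2 [-0.06  0.41  1.5  -0.12  0.89 -1.23]
1.5 [-0.1   0.56  1.23 -0.05  1.19 -1.31]
1.8 [-0.13  0.75  0.9  -0.    1.48 -1.36]
pre [0.18 0.6  2.26 3.78 0.81 1.38]
1 40 90
0.0 [0.1  0.46 2.15 4.02 0.44 1.04]
0.3 None
0.6 [ 0.02  0.3   1.89 -0.47  0.44 -0.83]
0.9 [-0.03  0.34  1.69 -0.2   0.71 -1.13]
1.2 [-0.07  0.44  1.46 -0.09  0.97 -1.25]
1.5 [-0.1   0.58  1.2  -0.04  1.23 -1.32]
1.8 [-0.13  0.75  0.9  -0.    1.48 -1.36]
pre [0.15 0.5  2.22 3.94 0.53
[... 574 characters left out ...]
.13  0.75  0.9  -0.    1.48  1.79]
pre [ 0.18  0.6   2.26  3.78  0.81 -1.76]
-1 40 90
0.0 [ 0.1   0.46  2.15  4.02  0.44 -2.1 ]
0.3 None
0.6 [ 0.02  0.3   1.89 -0.47  0.44  2.31]
0.9 [-0.03  0.34  1.69 -0.2   0.71  2.01]
1.2 [-0.07  0.44  1.46 -0.09  0.97  1.89]
1.5 [-0.1   0.58  1.2  -0.04  1.23  1.82]
1.8 [-0.13  0.75  0.9  -0.    1.48  1.79]
pre [ 0.15  0.5   2.22  3.94  0.53 -1.96]
-1 40 80
0.0 [ 0.1   0.46  2.15  4.02  0.44 -2.1 ]
0.3 None
0.6 [ 0.03  0.3   1.92 -0.62  0.38  2.46]
0.9 [-0.01  0.32  1.75 -0.29  0.59  2.1 ]
1.2 [-0.05  0.4   1.55 -0.16  0.81  1.95]
1.5 [-0.09  0.51  1.33 -0.09  1.02  1.86]
1.8 [-0.11  0.65  1.09 -0.04  1.23  1.81]
pre [ 0.15  0.5   2.22  3.94  0.53 -1.96]
```

The tool can't stay in the station's x–z plane: the wrist passes through its singularity (j5 near 0) partway up. I'll scan approaches with the tool azimuth turned from the station axis, so j5 stays away from zero.

```bash
cat >> h.py <<'E'
def lidpose2(th,down,be,s=.020,off=0,sx=1,y=0.,hw=.0145):
    C=E0+s*u+off*n
    c,si=np.cos(th),np.sin(th); C=np.array([c*C[0]+si*C[1],-si*C[0]+c*C[1]])+H
    C=np.array([C[0],y,C[1]])
    cb,sb,cd,sd=np.cos(be),np.sin(be),np.cos(down),np.sin(down)
    d=np.array([cd*cb,cd*sb,-sd]); v=np.array([sd*cb,sd*sb,cd]); w=np.array([-sb,cb,0])
    p=C-.011*v+np.sign(be)*hw*w
    return T(p), eul(sx*w,d)
E
python3 - <<'E'
from h import *
r=np.radians
for be in (30,45,60):
 for a0,a1 in((25,85),(35,85)):
  for sx in(1,-1):
    out=[]
    for th in np.r_[-1,np.linspace(0,1.8,10)]:
      t=max(th,0)
      q=inverse_kinematics(*lidpose2(t,r(a0+(a1-a0)*t/1.8),r(be),sx=sx,off=.04 if th<0 else 0)); out.append(None if q is None else np.round(q,2).tolist())
    print(be,a0,a1,sx); print("\n".join(map(str,out)))
E
```

```text
30 25 85 1
[-0.19, 0.66, 2.42, 2.76, 1.07, 1.6]
[-0.2, 0.58, 2.35, 2.7, 0.94, 1.67]
[-0.19, 0.41, 2.3, 2.59, 0.63, 1.83]
[-0.18, 0.3, 2.21, 2.25, 0.36, 2.2]
None
[-0.16, 0.25, 1.94, 0.61, 0.37, -2.42]
[-0.15, 0.29, 1.79, 0.32, 0.56, -2.13]
[-0.14, 0.36, 1.61, 0.2, 0.76, -2.01]
[-0.14, 0.45, 1.43, 0.12, 0.96, -1.94]
[-0.13, 0.56, 1.23, 0.07, 1.15, -1.91]
[-0.13, 0.69, 1.02, 0.03, 1.35, -1.88]
30 25 85 -1
[-0.19, 0.66, 2.42, 2.76, 1.07, -1.54]
[-0.2, 0.58, 2.35, 2.7, 0.94, -1.47]
[-0.19, 0.41, 2.3, 2.59, 0.63, -1.31]
[-0.18, 0.3, 2.21, 2.25, 0.36, -0.94]
[-0.17, 0.25, 2.09, 1.37, 0.25, -0.04]
[-0.16, 0.25, 1.94, 0.61, 0.37, 0.73]
[-0.15, 0.29, 1.79, 0.32, 0.56, 1.01]
[-0.14, 0.36, 1.61, 0.2, 0.76, 1.13]
[-0.14, 0.45, 1.43, 0.12, 0.96, 1.2]
[-0.13, 0.56, 1.23, 0.07, 1.15, 1.24]
[-0.13, 0.69, 1.02, 0.03, 1.35, 1.26]
30 35 85 1
[-0.16, 0.51, 2.37, 2.71, 0.72, 1.7]
[-0.18, 0.46, 2.3, 2.61, 0.61, 1.81]
[-0.17, 0.34, 2.23, 2.34, 0.37, 2.11]
None
[-0.15, 0.25, 2.01, 0.71, 0.31, -2.52]
[-0.14, 0.26, 1.88, 0.38, 0.49, -2.18]
[-0.14, 0.31, 1.73, 0.23, 0.67, -2.04]
[-0.14, 0.38, 1.56, 0.15, 0.84,
[... 3049 characters left out ...]
0.41, 0.39, 2.13, 1.43, 0.76, 2.42]
[-0.37, 0.32, 2.05, 1.16, 0.72, 2.74]
None
None
[-0.26, 0.35, 1.67, 0.5, 0.9, -2.8]
[-0.23, 0.41, 1.52, 0.36, 1.01, -2.66]
[-0.2, 0.49, 1.36, 0.24, 1.13, -2.56]
[-0.18, 0.58, 1.19, 0.15, 1.25, -2.49]
[-0.16, 0.69, 1.02, 0.07, 1.37, -2.44]
60 35 85 -1
[-0.45, 0.54, 2.28, 1.74, 0.86, -1.17]
[-0.44, 0.5, 2.19, 1.64, 0.85, -1.01]
[-0.41, 0.39, 2.13, 1.43, 0.76, -0.72]
[-0.37, 0.32, 2.05, 1.16, 0.72, -0.4]
[-0.33, 0.3, 1.94, 0.9, 0.74, -0.1]
[-0.29, 0.31, 1.81, 0.68, 0.81, 0.15]
[-0.26, 0.35, 1.67, 0.5, 0.9, 0.34]
[-0.23, 0.41, 1.52, 0.36, 1.01, 0.48]
[-0.2, 0.49, 1.36, 0.24, 1.13, 0.58]
[-0.18, 0.58, 1.19, 0.15, 1.25, 0.65]
[-0.16, 0.69, 1.02, 0.07, 1.37, 0.7]
```

With β≈45° (tool turned toward +y), sx=-1 and the finger going from 35° to 85° down, the joint path is continuous and j5 stays at 0.49 or more. Flange push first.

```bash
python3 - <<'E'
from h import *
o=eul([1,0,0],[0,0,-1]); X=-.0034
set_gripper(.035)
goto(T((X,.03,.23)),o)
goto(T((X,.092,.10)),o)
move_straight(T((X,.088,.066)),feed=.1)
s=get_state();print(s["time"],S(s["ee_pos"]),s["contact_force"],s["gripper_width"])
cv2.imwrite("pics/side1.png",cv2.resize(get_image("side")[100:250,170:330],None,fx=3.5,fy=3.5,interpolation=cv2.INTER_CUBIC))
cv2.imwrite("pics/wrist1.png",get_image("wrist"))
E
```

```text
4.45 [-0.00282942  0.0878893   0.06698062] [0.42740776 0.1658113  0.096396  ] 0.03521605674636146
```

View pics/side1.png

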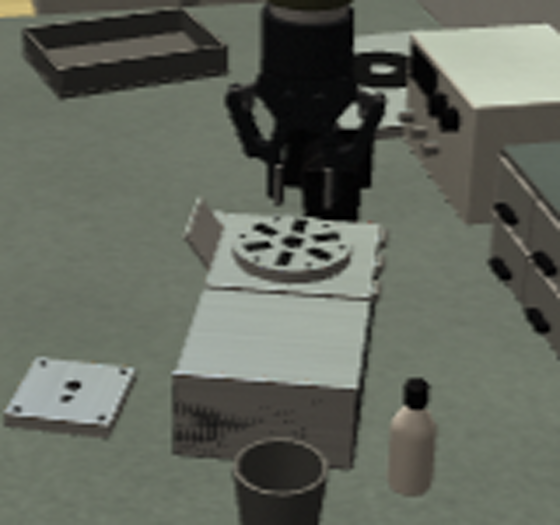

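View pics/wrist1.png

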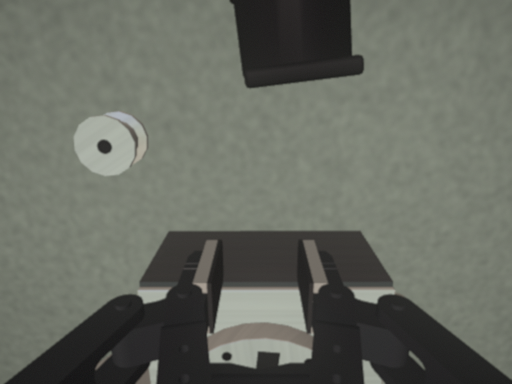

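Both fingers straddle the flange's axis, clear of the left wall. The front fingertip shows at about pixel (250,158.6) in the side view, so I'll check its height from that.

```bash
python3 - <<'E'
from h import *
for z in(.064,.067,.07,.073):
  print(z,proj("side",[T((-.0028-.0175,y,z)) for y in(.077,.088,.099)]).round(1).tolist(), proj("side",[T((-.0028-.025,y,z)) for y in(.077,.088,.099)]).round(1).tolist())
E
```

```text
0.064 [[250.2, 160.2], [250.6, 158.5], [251.0, 156.9]] [[247.7, 160.0], [248.1, 158.4], [248.6, 156.8]]
0.067 [[250.2, 159.3], [250.6, 157.7], [251.0, 156.0]] [[247.7, 159.1], [248.1, 157.5], [248.6, 155.9]]
0.07 [[250.2, 158.4], [250.6, 156.8], [251.1, 155.2]] [[247.7, 158.2], [248.1, 156.6], [248.6, 155.0]]
0.073 [[250.2, 157.5], [250.6, 155.9], [251.1, 154.3]] [[247.7, 157.3], [248.2, 155.7], [248.6, 154.1]]
```

The tip is at about 0.068–0.070, between the flange's bottom and top on both the lid and the deck. Pushing in two stages.

```bash
python3 - <<'E'
from h import *
X=-.0034; fs=[]
for y in (.058,.03,0,-.02,-.04):
    move_straight(T((X,y,.0655)),feed=.07)
    s=get_state(); fs.append((round(s["time"],2),S(s["ee_pos"]).round(4).tolist(),(RS.T@s["contact_force"]).round(2).tolist()))
print(*fs,sep="\n")
cv2.imwrite("pics/side2.png",cv2.resize(get_image("side")[100:250,170:330],None,fx=3.5,fy=3.5,interpolation=cv2.INTER_CUBIC))
cv2.imwrite("pics/wrist2.png",get_image("wrist"))
E
```

```text
(5.12, [-0.0033, 0.0578, 0.0657], [0.0, -0.7, -0.29])
(5.67, [-0.0033, 0.0296, 0.0655], [0.24, -0.4, -1.0])
(6.25, [-0.0033, -0.0004, 0.0656], [0.72, -0.06, 0.89])
(6.68, [-0.0034, -0.0205, 0.0655], [-0.48, -0.43, 0.68])
(7.12, [-0.0033, -0.0405, 0.0656], [0.17, 0.25, -0.85])
```

View pics/side2.png

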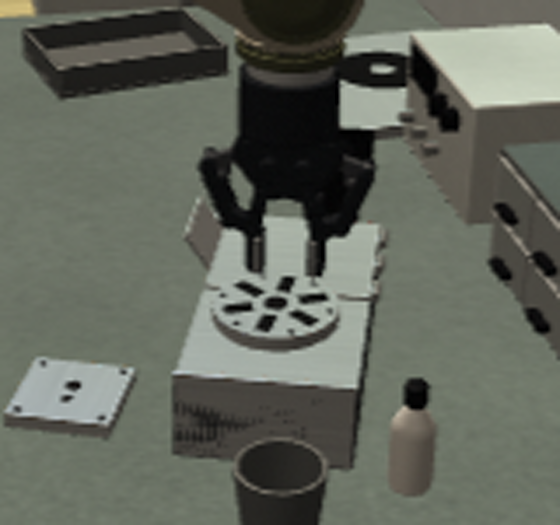

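The flange is sliding flat and is now mostly over the deck, with its hub at crop (276,303). Measuring it, then finishing the push.

```bash
python3 - <<'E'
from h import *
c=cast("side",[((276.5)/3.5-.5+170,(303.5)/3.5-.5+100)],.0755)[0]; print(S(c))
X=-.0034
for y in (-.060,-.071):
    move_straight(T((X,y,.0655)),feed=.05)
    s=get_state(); print(s["time"],S(s["ee_pos"]).round(4),(RS.T@s["contact_force"]).round(2))
move_straight(T((X,-.045,.0655)),feed=.1)
move_straight(T((X,-.04,.25)),feed=.3)
cv2.imwrite("pics/side3.png",cv2.resize(get_image("side")[100:250,170:330],None,fx=3.5,fy=3.5,interpolation=cv2.INTER_CUBIC))
cv2.imwrite("pics/wrist3.png",get_image("wrist")); print(get_state()["time"])
E
```

```text
[-0.00422462 -0.09660721  0.0755    ]
7.7667 [-0.0033 -0.0603  0.0656] [-0.59  0.77  0.12]
8.1333 [-0.0034 -0.0714  0.0655] [-0.07  0.6  -0.15]
9.4083
```

View pics/side3.png

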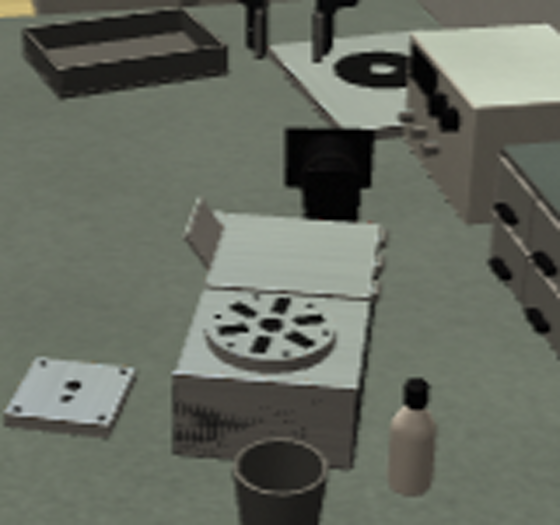

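```bash
python3 - <<'E'
from h import *
print(S(cast("side",[((271.5)/3.5-.5+170,(325)/3.5-.5+100)],.0745)[0]))
r=np.radians
for th,off,dz in((0,.05,.13),(0,.05,0),(0,.0,0),(.6,0,0),(1.2,0,0),(1.8,0,0)):
    p,o=lidpose2(th,r(35+50*th/1.8),r(45),sx=-1,off=off); p=p+[0,0,dz]
    q=inverse_kinematics(p,o); print(th,off,dz,S(p).round(3),None if q is None else q.round(2))
E
```

```text
[-0.00423608 -0.12657152  0.0745    ]
0 0.05 0.13 [-0.129  0.006  0.167] [-0.34  0.1   2.32  1.67  0.62 -0.64]
0 0.05 0 [-0.129  0.006  0.037] [-0.34  0.53  2.38  2.22  0.81 -1.34]
0 0.0 0 [-0.088  0.006  0.066] [-0.34  0.47  2.27  2.07  0.71 -1.14]
0.6 0 0 [-0.057  0.004  0.144] [-0.25  0.26  2.    0.91  0.52  0.15]
1.2 0 0 [0.011 0.003 0.191] [-0.19  0.39  1.55  0.28  0.91  0.8 ]
1.8 0 0 [0.093 0.003 0.191] [-0.14  0.69  1.03  0.05  1.36  0.98]
```

The flange's centre is at station y=-126.6, which leaves 15 mm to the lid and 13 mm to the rail. Next, I'll shut the fingers and move in front of the lip.

```bash
python3 - <<'E'
from h import *
r=np.radians
set_gripper(0.0)
p,o=lidpose2(0,r(35),r(45),sx=-1,off=.035)
goto(p+[0,0,.13],o)
move_straight(p,feed=.12)
p2,o=lidpose2(0,r(35),r(45),sx=-1,off=.006)
move_straight(p2,feed=.08)
s=get_state();print(s["time"],S(s["ee_pos"]),s["contact_force"],s["gripper_width"])
cv2.imwrite("pics/side4.png",cv2.resize(get_image("side")[100:250,150:330],None,fx=4,fy=4,interpolation=cv2.INTER_CUBIC))
cv2.imwrite("pics/wrist4.png",get_image("wrist"))
E
```

```text
13.025 [-0.09344046  0.00581079  0.06278813] [-0.31948516  0.12842809  0.72555287] 0.00011047073014149904
```

View pics/side4.png

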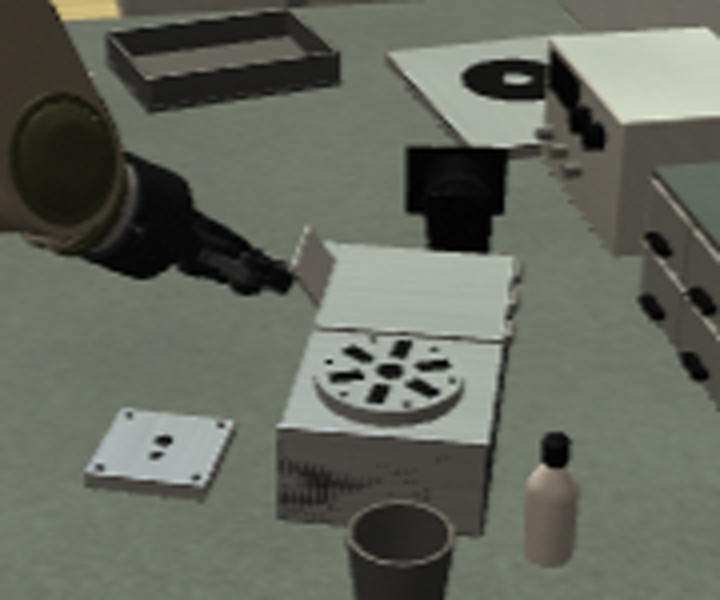

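View pics/wrist4.png

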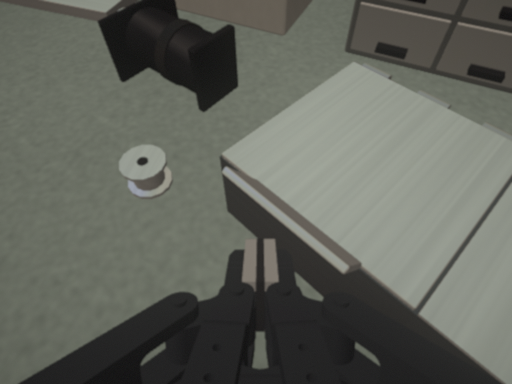

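In the side view the fingertip at (290,280) sits just in front of the lip face, below its upper edge. In the wrist view the tip at (262,242) is near the middle of the lip. Starting the lift, with a check early on.

```bash
python3 - <<'E'
from h import *
r=np.radians
for th in (0,.1,.2,.3):
    p,o=lidpose2(th,r(35+50*th/1.8),r(45),sx=-1)
    move_straight(p,ori=o,feed=.06)
    s=get_state(); print(th,round(s["time"],2),S(s["ee_pos"]).round(4),(RS.T@s["contact_force"]).round(2),s["qpos"].round(2))
cv2.imwrite("pics/side5.png",cv2.resize(get_image("side")[100:250,150:330],None,fx=4,fy=4,interpolation=cv2.INTER_CUBIC))
E
```

```text
0 13.38 [-0.0884  0.0058  0.066 ] [ 0.29 -0.59 -0.58] [-0.34  0.47  2.27  2.07  0.71 -1.14]
0.1 13.76 [-0.0868  0.0056  0.08  ] [ 0.95 -0.03 -0.63] [-0.32  0.4   2.25  1.94  0.63 -0.98]
0.2 14.14 [-0.0836  0.0053  0.0934] [-0.88  0.28 -0.68] [-0.31  0.35  2.21  1.78  0.56 -0.79]
0.3 14.53 [-0.0791  0.005   0.1067] [-0.82 -0.2  -0.29] [-0.29  0.31  2.17  1.58  0.51 -0.56]
```

View pics/side5.png

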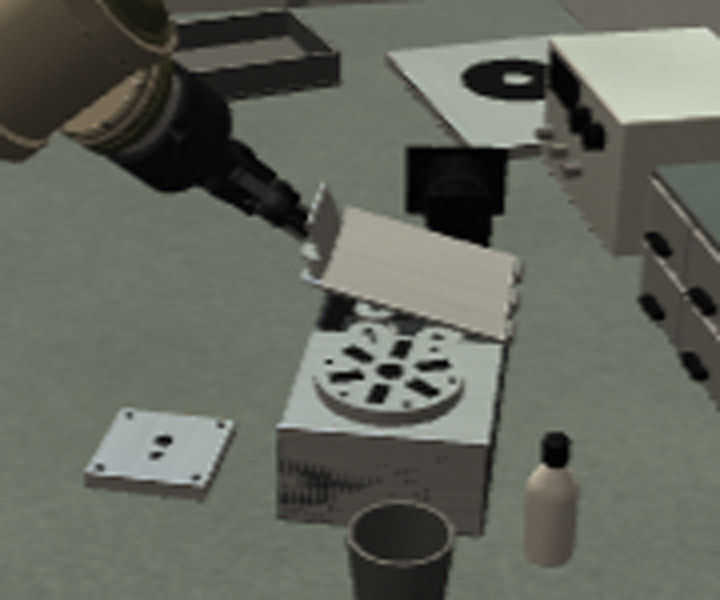

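The lid is lifting on the fingertip, at about 0.3 rad, and nothing else has moved. Continuing the arc.

```bash
python3 - <<'E'
from h import *
r=np.radians
for th in np.arange(.42,1.33,.12):
    p,o=lidpose2(th,r(35+50*th/1.8),r(45),sx=-1)
    move_straight(p,ori=o,feed=.06)
    s=get_state(); print(round(th,2),round(s["time"],2),S(s["ee_pos"]).round(4),(RS.T@s["contact_force"]).round(2),s["qpos"].round(2)[3:])
    if th<.8<th+.12: cv2.imwrite("pics/side6a.png",cv2.resize(get_image("side")[60:250,150:330],None,fx=3,fy=3))
cv2.imwrite("pics/side6.png",cv2.resize(get_image("side")[60:250,150:330],None,fx=3,fy=3,interpolation=cv2.INTER_CUBIC))
E
```

```text
0.42 15.01 [-0.0719  0.0046  0.1221] [-0.56 -0.4  -0.41] [ 1.3   0.49 -0.26]
0.54 15.44 [-0.0632  0.0044  0.1363] [-1.35 -0.73 -0.68] [1.04 0.5  0.02]
0.66 15.88 [-0.0527  0.0041  0.1496] [-1.82 -0.59  0.88] [0.81 0.55 0.26]
0.78 16.31 [-0.0407  0.0039  0.1615] [-4.13 -0.89  2.54] [0.63 0.62 0.44]
0.9 16.79 [-0.0272  0.0036  0.172 ] [-3.   -0.49  2.78] [0.5  0.69 0.58]
1.02 17.23 [-0.0128  0.0034  0.1807] [-2.7  -0.63  5.27] [0.4  0.78 0.69]
1.14 17.66 [0.0026 0.0032 0.1878] [-2.76 -0.69  5.48] [0.31 0.86 0.77]
1.26 18.08 [0.0184 0.003  0.1927] [-0.72  0.18  5.2 ] [0.25 0.95 0.83]
```

View pics/side6.png

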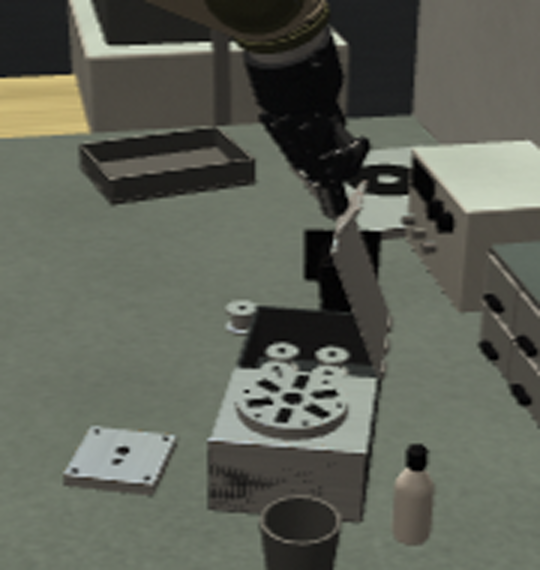

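The lid is at about 1.26 rad, with the tip seated on the lip at (345,205) and forces around 5 N. Taking it slowly past upright.

```bash
python3 - <<'E'
from h import *
r=np.radians
for th in (1.36,1.46,1.54,1.62,1.70,1.78,1.84):
    p,o=lidpose2(th,r(35+50*th/1.8),r(45),sx=-1)
    move_straight(p,ori=o,feed=.04)
    s=get_state(); print(round(th,2),round(s["time"],2),S(s["ee_pos"]).round(4),(RS.T@s["contact_force"]).round(2),s["qpos"].round(2)[3:])
pause(.4)
cv2.imwrite("pics/side7.png",cv2.resize(get_image("side")[60:250,150:330],None,fx=3,fy=3,interpolation=cv2.INTER_CUBIC))
E
```

```text
1.36 18.63 [0.032  0.0028 0.1951] [-1.28 -1.23  3.18] [0.2  1.03 0.87]
1.46 19.13 [0.046  0.0027 0.1964] [-0.43  0.09 -0.12] [0.16 1.1  0.91]
1.54 19.56 [0.0571 0.0027 0.1965] [ 0.15 -0.65  0.11] [0.13 1.16 0.93]
1.62 19.98 [0.0682 0.0026 0.196 ] [ 0.61 -0.35 -0.62] [0.1  1.22 0.95]
1.7 20.41 [0.0792 0.0026 0.1943] [0.77 0.25 0.25] [0.08 1.28 0.96]
1.78 20.83 [0.0899 0.0025 0.1918] [ 0.45 -0.59  0.54] [0.06 1.34 0.97]
1.84 21.19 [0.0977 0.0025 0.1893] [-0.   -0.01  0.95] [0.04 1.38 0.98]
```

View pics/side7.png

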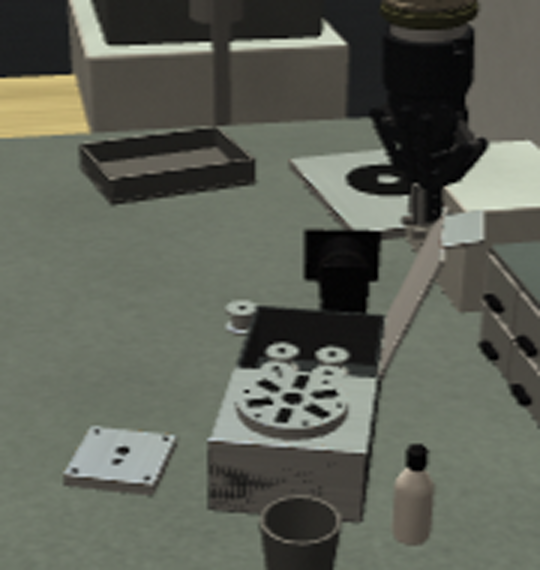

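The lid leans well past upright: hinge near (382,375), top near (440,235), and it appears to rest on its stop with no force on the tool. Backing off toward the robot and up, then checking.

```bash
python3 - <<'E'
from h import *
p=S(get_state()["ee_pos"])
move_straight(T(p+[-.04,0,.03]),feed=.1)
move_straight(T(p+[-.14,0,.13]),feed=.2)
s=get_state(); q=s["qpos"].copy()
set_joints([-1.486,.313,1.498,0,1.331,-.223])
pause(.3)
for nm in("side","top"):
    im=get_image(nm); cv2.imwrite(f"pics/{nm}8.png",im)
    cr=im[60:250,150:330] if nm=="side" else im[100:280,120:350]
    cv2.imwrite(f"pics/{nm}8c.png",cv2.resize(cr,None,fx=3,fy=3,interpolation=cv2.INTER_CUBIC))
s=get_state();print(s["time"],s["contact_force"])
for th in(1.6,1.75,1.95):
  c,si=np.cos(th),np.sin(th)
  print(th,[proj("side",T((H[0]+c*a+si*b,y,H[1]-si*a+c*b)))[0].round(1).tolist() for a,b,y in((-.15,.031,-.035),(-.13,.004,-.063))])
a,b=cv2.imread("pics/top0.png"),cv2.imread("pics/top8.png")
d=(cv2.absdiff(a,b).max(2)>40).astype(np.uint8)
n_,_,st,ce=cv2.connectedComponentsWithStats(cv2.morphologyEx(d,cv2.MORPH_CLOSE,np.ones((5,5))))
print([s_.tolist() for s_ in st[1:] if s_[4]>8])
E
```

```text
26.075 [ 0.42299391  0.01789406 -0.51285223]
1.6 [[292.6, 132.4], [280.9, 143.0]]
1.75 [[300.9, 135.5], [288.4, 144.4]]
1.95 [[311.0, 141.2], [297.9, 147.9]]
[[224, 109, 32, 24, 433], [194, 147, 61, 62, 2261], [256, 182, 29, 30, 393], [470, 379, 15, 5, 50]]
```

View pics/side8c.png

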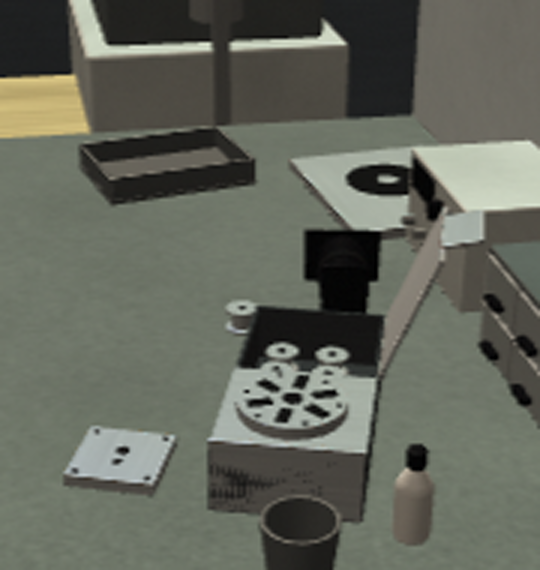

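View pics/top8c.png

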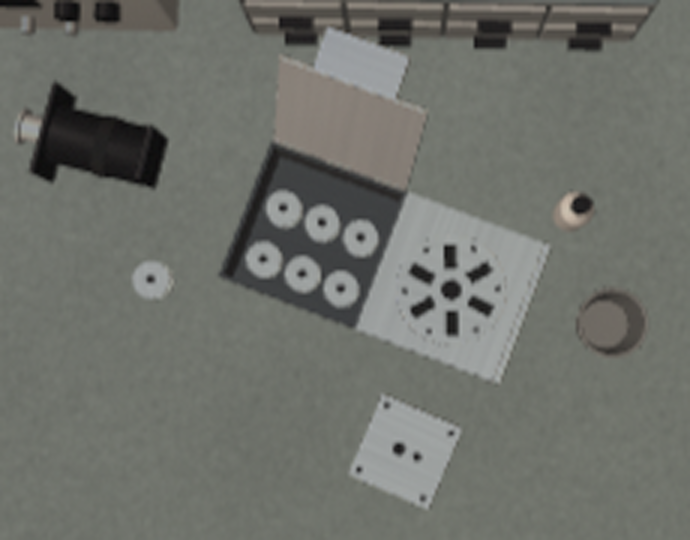

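The lid corner at pixel (297,146) matches the 1.95 rad prediction, the lid stays put with the arm away, and the differences in the top view are all lid, flange and arm. Handing in.

```bash
python3 -c "
from bench import *
job_done()"
```

```text
the job is handed in; nothing more can be done
```

The job is done and handed in; no verdict is reported. It took about 26 s of the 51 s allowed.

- **Flange:** I pushed it sideways with both fingertips, and it now lies flat on the deck. Its centre measured y = -126.6 mm in the station frame, about 15 mm clear of the lid's edge and 13 mm from the stop rail.
- **Lid:** I pushed it up by its lip with the closed fingertips, following it slowly past upright. Contact forces read about 6 N at most. It then went over to its stop by its own weight. In the last side view its corner at (297,146) matches the predicted (298,148) for 1.95 rad.
- **Everything else:** comparing the top views before and after, only the lid, the flange and a small patch at the arm changed. The other objects stayed where they were, and the arm is back at its start pose, touching nothing.

My final checks all agreed. The least certain measurement was the initial station fit, where one corner was off by 3.4 mm. The fingertip height during the flange push was only estimated from the side view, at about 69 mm.

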